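Offer the test card over the riser's edge

ROBOT

A 6-joint arm with a two-finger parallel gripper is mounted at the origin on the work surface. World frame = base frame: x ahead of the robot, y to its left, z up, the work surface at z = 0. Lengths are in m, angles in rad, forces in N, time in s.
With the tool pointing down it reaches from about 0.15 to 0.775 m from the base axis. Payload 6.1 kg.
Tool frame: the origin (TCP) lies midway between the tips of the shut fingers; the grasp point (between the pads) lies manip.hold_point_z behind it (manip.hold_point_z is the distance from the TCP to the grasp point, in m); z points along the fingers, y is the direction in which the jaws open and shut (so a half turn about z gives the same grasp; the last joint's range is limited). The gripper opens to 85 mm and grips with 20 to 120 N. Pads are 22 mm wide; open, the fingers measure 114 mm over their backs; the gripper's body (76 mm by 85 mm) begins 54 mm behind the grasp point. The pads swing forward as they close: fully open they stand 13 mm farther back than shut.
Start: joints at [1.138, 0.126, -0.04, 1.405, 0, 1.571], TCP at [0.22, 0.477, 0.231] pointing down, gripper open.
Joint ranges: [-2.72, 2.72], [-0.95, 1.95], [-1.27, 1.35], [-1.78, 2.02], [-1.46, 1.47], [-3.14, 3.14]. Speed limits (rad/s): [2.39, 2.39, 3.01, 3.14, 3.14, 3.14].

INTERFACE

Orientations are given as a rotation vector (axis times angle).
In Python, from plant import manip gives the robot as it stands.
- The arm moves only by the shell command python3 -m pendant 'ROWS' [FORCE]. ROWS is JSON, a list of rows, each a list of 5 numbers: the shift along the tool's x, y, z in mm, then the turn about the tool's z in rad, then the finger opening in mm, from 0 to 85.4. A call has 1 to 20 rows; each row is the pose to reach, as a shift and turn from the pose commanded when the call began, along the tool's axes at that moment; what a row does not reach only later rows make up. A row lasts 1/8 s, in which the tool goes at most 62.5 mm and 10.7 degrees, less where a joint would pass 70% of its speed; a pose out of reach is approached as far as the arm can. A call with a gripper value outside its range is refused whole. The fingers move at their own pace and stop on an object; FORCE is the grip in N (left out, the last holds). Time passes only in rows, so rows that repeat a pose let the fingers close. It gives the time, the measured TCP pose, the force and the opening at its end, in the units of the state.
- manip.state(): the state, without advancing time (a new reading comes with each control period).
- manip.read_camera(name): name is "side" or "top"; returns (picture, depth): 480x640x3 uint8, red, green, blue; 480x640 float32, m along the optical axis (not along the pixel's ray), 0 where there is no reading.
- manip.calibration(name): a dict with "mtx" (3x3 intrinsics, pixels), "position" and "orientation" of the camera in the world. Camera axes: x right, y down, z forward; pixel columns grow to the right and rows downward; lengths in m; the calibration is good to about 2 mm. A picture is of the moment at which its call begins. calibration takes no time and is no camera call.
- manip.sign_off(): hands the job in, once; it reports no verdict.
The state is a dict: "time_s": time; "qpos": joint angles; "qvel": joint speeds; "effort": joint torques, N m; "position": TCP position; "tool_rot": TCP orientation; "ft_force": force on the tool from outside, world axes, zero at the start; "ft_torque": the same for the moment, N m; "grip_width": opening from 0.0 (shut) to 1.0 (fully open).
Only numpy, scipy, OpenCV 4.12 (cv2) and the standard library are available. Lean on these libraries where they do the work, as an engineer would, in place of code of your own. Each camera call takes 0.05 s, during which the arm holds its last target. There are 200 camera calls.

TASK

Push the card that carries the long test cassette straight across the wooden desk riser until it sticks out squarely, by about 3 cm, over the riser's long edge on the side away from the robot, so that the nurse can take it from below. Only slide it along with the fingertips: do not lift it, tip it up or let it fall. Leave the card with the round dish, the dropper bottle, the jar and the carton where they are, and take the hand away at the end.

Things in the scene. Friction and masses are not known exactly. Their poses are not given: they have to be found in the camera images.
- riser: low desk riser of pale wood fixed on the desk, 260 (its x) x 500 (its y) x 60 mm high; its flat top is 60 mm above the desk. Origin at the centre of its underside, on the desk. Its x axis points across it, away from the robot (turned by up to about 0.2 rad).
- riser_edge (a point): middle of the riser's far long top edge (130 mm along the riser's x from its centre, 60 mm up); axes as the riser's: x points straight out over the edge, y runs along the edge, z up.
- test_card: loose flat white plastic plate, 90 (its x) x 100 (its y) x 6 mm thick, about 70 g, lying on the riser's top; in its middle it carries a raised light grey test cassette 66 mm long (along x), 22 mm wide, 3 mm high, with a small window and a dark round well. Origin at the centre of its underside; x points towards the riser's far edge to within about 0.4 rad, z up. Starts wholly on the riser.
- card_lead (a point): middle of the test card's leading edge (the edge nearest the riser's far edge), at its underside: 45 mm along the card's x from its centre. The overhang is this point's x in the frame of riser_edge.
- dish_card: loose white plate of the same size as the test card (90 x 100 x 6 mm) lying on the other half of the riser, with a round grey dish 44 mm across, 3 mm high in its middle. Origin at the centre of its underside. It is to stay where it is; the two cards may be either way round, left or right.
- dropper: small white dropper bottle, 30 mm across, 66 mm tall, standing on the riser between the two cards; origin at the centre of its underside. It is to stay where it is.
- jar: white lidded jar, 72 mm across, 85 mm tall, standing on the desk by the riser's left end; origin at the centre of its underside. It is to stay where it is.
- carton: small cardboard carton, 80 x 130 x 60 mm high, on the desk by the riser's right end; origin at the centre of its underside. It is to stay where it is.
Things that resemble listed ones, but are neither listed nor needed, are in the scene too. What is shaped like the test_card but blue or turquoise is not meant.

How it is judged:
At the end, for the whole second after the job is handed in: The middle of the test card's leading edge stands 30 mm (22 to 38 mm) out beyond the riser's far edge, the card is square to that edge within 0.14 rad (8 degrees), lies flat on the riser's top and is at rest (x of card_lead in the frame of riser_edge between 0.022 and 0.038 m and angle between the x axis of test_card and the x axis of riser_edge, either way round below 0.14 rad and z of test_card in the frame of riser_edge between -0.004 and 0.004 m and angle between test_card's own z axis and vertical below 0.05 rad and linear speed of test_card below 0.01 m/s); the robot touches nothing.
It fails at once if the test card is lifted more than 10 mm off the riser, or tipped up (z of test_card in the frame of riser_edge above 0.01 m or angle between test_card's own z axis and vertical above 0.35 rad).
It fails at once if the test card falls off the riser (z of test_card in the frame of riser_edge below -0.02 m).
It fails at once if the dish card is moved by more than 12 mm (distance of dish_card from where it was at the start of the episode above 0.012 m).
It fails at once if the dropper bottle is moved by more than 12 mm or tipped (distance of dropper from where it was at the start of the episode above 0.012 m or angle between dropper's own z axis and vertical above 0.3 rad).
It fails at once if the jar or the carton is moved by more than 15 mm or tipped (distance of any of jar, carton from where it was at the start of the episode above 0.015 m or angle between jar's own z axis and vertical above 0.3 rad).
It also fails if it takes over 48 s, if anything falls off the work surface, if the arm or the gripper's body presses on something with over 40 N, if the wrist force passes 120 N, or if a joint passes its speed limit or range.

## Working session

There is one attempt and no reset: what is moved stays moved. The work goes in short steps, Python scripts to look and compute and a shell command to move; the robot and the scene stay as the last step left them, time stands still between calls to the robot, and variables do not carry over. Pictures are saved under pics/ and viewed, about 8 in all and at most 12, crops included, and the job is handed in when it is done.

```bash
mkdir -p pics
cat > h.py <<'E'
import numpy as np,cv2
from plant import manip
from scipy.spatial.transform import Rotation as R
def cal(n):
    c=manip.calibration(n);o=np.array(c["orientation"],float)
    Rm=o if o.shape==(3,3) else (R.from_rotvec(o) if o.size==3 else R.from_quat(o)).as_matrix()
    return np.array(c["mtx"]),np.array(c["position"]),Rm
def ray(n,uv,z):
    K,p,Rm=cal(n);uv=np.atleast_2d(np.array(uv,float))
    d=np.c_[uv,np.ones(len(uv))]@np.linalg.inv(K).T@Rm.T
    return p+d*((z-p[2])/d[:,2])[:,None]
def proj(n,P):
    K,p,Rm=cal(n);q=(np.atleast_2d(P)-p)@Rm@K.T
    return q[:,:2]/q[:,2:]
def snap(n,f):
    im,d=manip.read_camera(n);cv2.imwrite(f,im[:,:,::-1]);return im,d
E
python3 - <<'E'
from h import *
for n in("top","side"):
    im,d=snap(n,f"pics/{n}0.png");np.save(f"{n}0.npy",d);print(manip.calibration(n))
s=manip.state();print(s["time_s"],s["position"],s["tool_rot"],manip.hold_point_z)
E
```

```text
{'mtx': array([[566.6426941 ,   0.        , 307.97550691],
       [  0.        , 566.6426941 , 244.3083561 ],
       [  0.        ,   0.        ,   1.        ]]), 'position': array([ 0.40887081, -0.01809971,  1.38206002]), 'orientation': array([-2.19666705,  2.17348057, -0.09358649])}
{'mtx': array([[531.06865872,   0.        , 311.15570345],
       [  0.        , 531.06865872, 238.58855286],
       [  0.        ,   0.        ,   1.        ]]), 'position': array([-0.05283927, -0.69069097,  0.99601724]), 'orientation': array([-2.23364941,  0.84290178, -0.31928137])}
0.1 [0.22002865 0.47626971 0.23058912] [-6.74456795e-01 -3.06802700e+00  2.22416395e-03] 0.0187
```

View pics/top0.png

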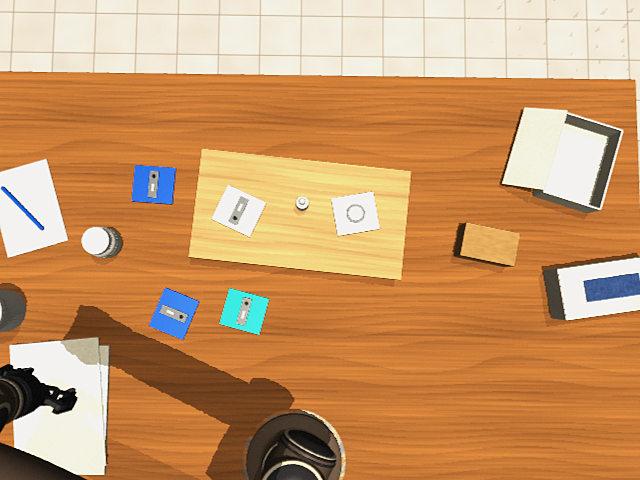

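View pics/side0.png

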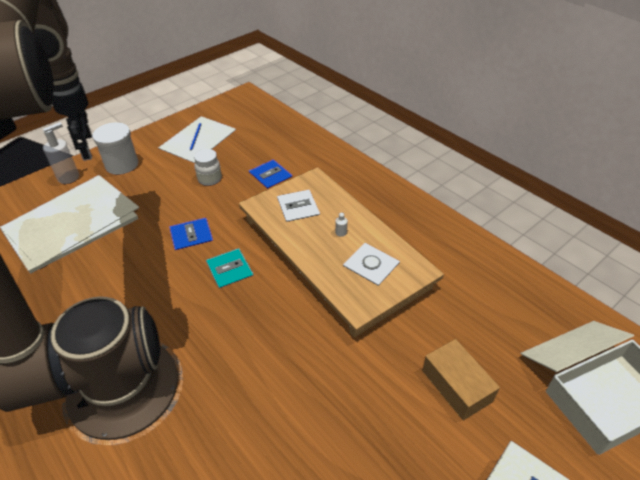

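The top view shows five card-like objects: a white card with a long cassette at (239,211), a white dish card at (355,213), blue cards at (153,184) and (174,313), and a turquoise card at (244,311). Going by the description I take the one at (239,211). The dropper is at (302,203), the jar at (101,241) and the carton at (488,244).

```bash
cat >> h.py <<'E'
def world(n,d):
    K,p,Rm=cal(n);v,u=np.mgrid[:480,:640]
    c=np.stack([(u-K[0,2])/K[0,0]*d,(v-K[1,2])/K[1,1]*d,d],-1);return c@Rm.T+p
def rect(mask,n,z):
    cs,_=cv2.findContours(mask.astype(np.uint8),cv2.RETR_EXTERNAL,cv2.CHAIN_APPROX_NONE)
    c=max(cs,key=cv2.contourArea);q=ray(n,c[:,0],z)[:,:2]
    r=cv2.minAreaRect((q*1000).astype(np.float32));return r,c
def cards(im,n="top",zc=.066,sel=((239,211),(355,213)),rad=38):
    hsv=cv2.cvtColor(im,cv2.COLOR_RGB2HSV);out=[]
    m=(hsv[...,1]<60)&(hsv[...,2]>150)
    for c in sel:
        k=np.zeros((480,640),np.uint8);cv2.circle(k,c,rad,1,-1)
        out.append(rect(m&(k>0),n,zc)[0])
    return out
def riser(im,d):
    W=world("top",d);m=(W[...,2]>.045)&(W[...,2]<.085);k=np.zeros((480,640),bool);k[135:295,175:425]=1
    return rect(m&k,"top",.06),W
E
python3 - <<'E'
from h import *
im=cv2.imread("pics/top0.png")[:,:,::-1].copy();d=np.load("top0.npy")
(r,c),W=riser(im,d);print("riser",r,cv2.boxPoints(r).round(0).tolist())
for x in cards(im):print("card",x,cv2.boxPoints(x).round(0).tolist())
print("desk z",np.median(W[320:360,300:500,2]),"riser z",np.median(W[240:260,230:380,2]),W[211,225],W[203,302],ray("top",[(302,203)],.126))
# colour check of riser
hsv=cv2.cvtColor(im,cv2.COLOR_RGB2HSV);print(hsv[245,280],hsv[300,300],hsv[215,225])
im2=im.copy();cv2.drawContours(im2,[proj("top",np.c_[cv2.boxPoints(r)/1000,[.06]*4]).round().astype(int)],-1,(255,0,0),1)
for x in cards(im):cv2.drawContours(im2,[proj("top",np.c_[cv2.boxPoints(x)/1000,[.066]*4]).round().astype(int)],-1,(255,0,255),1)
cv2.imwrite("pics/c1.png",cv2.resize(im2[140:290,180:420,::-1],None,fx=3.2,fy=3.2,interpolation=cv2.INTER_CUBIC))
E
```

```text
riser ((584.976318359375, -7.38311767578125), (498.95751953125, 259.88446044921875), 84.44898986816406) [[432.0, -243.0], [690.0, -268.0], [738.0, 228.0], [480.0, 253.0]]
card ((590.1631469726562, 136.17095947265625), (100.96492767333984, 89.9793472290039), 65.3990707397461) [[528.0, 109.0], [610.0, 72.0], [652.0, 163.0], [570.0, 201.0]]
card ((586.267333984375, -136.92376708984375), (89.44355010986328, 101.02970886230469), 10.203384399414062) [[533.0, -95.0], [551.0, -195.0], [639.0, -179.0], [621.0, -79.0]]
desk z -0.0005976124269236882 riser z 0.05934222916563758 [0.588151   0.16757185 0.06462635] [ 0.60031342 -0.01264461  0.12249448] [[ 0.59978061 -0.0126598   0.126     ]]
[ 20 129 243] [ 14 183 204] [ 15   2 243]
```

View pics/c1.png

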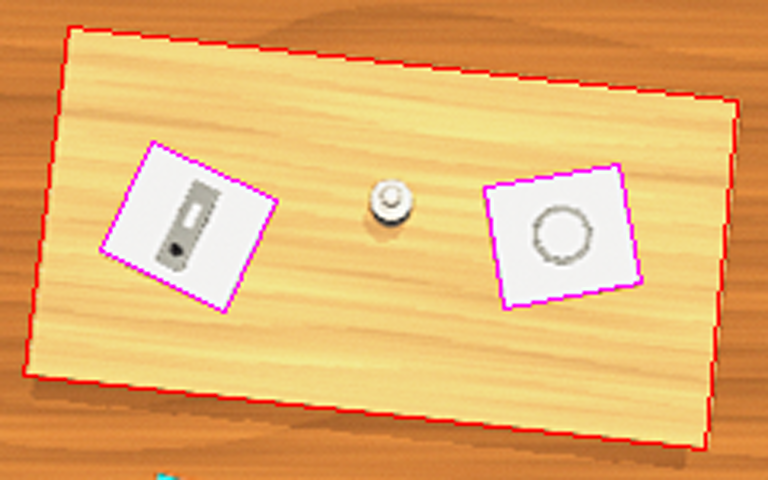

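The red and magenta fits match the given sizes (499x260, 101x90, 101x89), and the crop confirms the long cassette with its window and dark well. Next I work out the approach pose: two spread fingers behind the card's trailing edge, which should also square it.

```bash
cat >> h.py <<'E'
TH=np.radians(-5.55);C=np.array([.585,-.0074])
ex=np.array([np.cos(TH),np.sin(TH)]);ey=np.array([-ex[1],ex[0]])
def r2w(x,y):return C+ex*x/1000+ey*y/1000
def w2r(p):q=(np.array(p)[:2]-C)*1000;return np.array([q@ex,q@ey])
def plan(x,y,z):
    s=manip.state();T=R.from_rotvec(s["tool_rot"]).as_matrix();g=np.r_[r2w(x,y),z]
    tx=T[:,0];a=np.arctan2(tx[1],tx[0])
    opts=[round(-((TH+k*np.pi-a+np.pi)%(2*np.pi)-np.pi),3) for k in(0,1)]
    print("t",s["time_s"],"pos",np.round(s["position"],4),"riser",w2r(s["position"]).round(1),"z down",T[:,2].round(3),"q6",s["qpos"][5],"F",np.round(s["ft_force"],2),"w",s["grip_width"])
    print("shift mm",((g-s["position"])@T*1000).round(1),"turn options",opts)
E
python3 -c "
from h import *
plan(-100,143,.10)"
```

```text
t 0.1 pos [0.22   0.4763 0.2306] riser [-410.   446.1] z down [-0.001 -0.001 -1.   ] q6 1.5708092450695688 F [-0.22  0.33 -0.42] w 0.9981491263031099
shift mm [-392.6 -183.8  130.9] turn options [np.float64(2.806), np.float64(-0.336)]
```

```bash
python3 -m pendant '[[-100,-46,20,-0.1,50],[-150,-70,30,-0.2,50],[-200,-95,40,-0.3,50],[-250,-117,50,-0.336,50],[-300,-140,60,-0.336,50],[-350,-164,70,-0.336,50],[-393,-184,80,-0.336,50],[-393,-184,100,-0.336,50],[-393,-184,125,-0.336,50],[-393,-184,131,-0.336,50],[-393,-184,131,-0.336,50],[-393,-184,131,-0.336,50]]'
python3 - <<'E'
from h import *
plan(-100,143,.07)
im,d=snap("side","pics/s1.png")
cv2.imwrite("pics/s1c.png",cv2.resize(im[100:340,150:470,::-1],None,fx=2.4,fy=2.4,interpolation=cv2.INTER_CUBIC))
E
```

```text
time_s: 1.6
position: [0.5002, 0.1451, 0.1013]
tool_rot: [0.151, 3.137, 0.001]
ft_force: [0.6, -0.7, -0.7]
grip_width: 0.588
t 1.6 pos [0.5002 0.1451 0.1013] riser [-99.1 143.6] z down [ 0.001  0.    -1.   ] q6 0.37864713588265775 F [ 0.56 -0.71 -0.68] w 0.5876726934471053
shift mm [ 0.9 -0.6 31.3] turn options [np.float64(-3.141), np.float64(0.001)]
```

View pics/s1c.png

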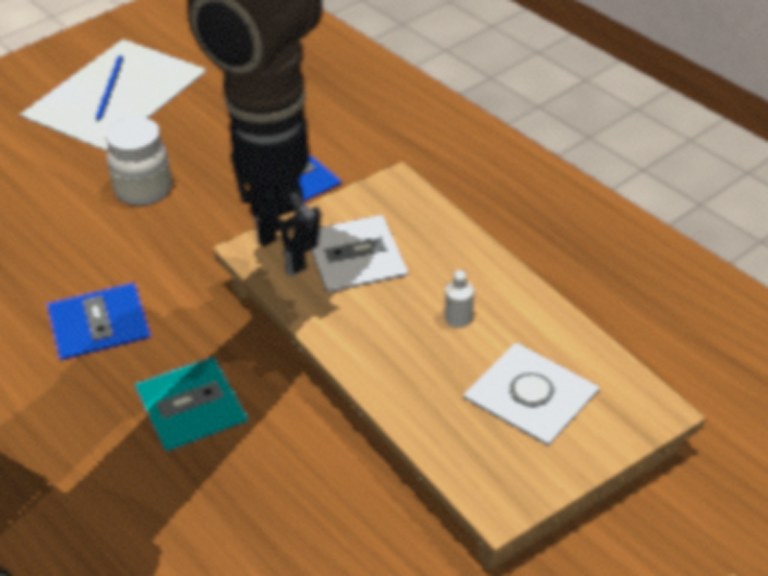

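The side crop shows the fingers at (295,265), hovering over the riser behind the white card. I'll lower them and feel for the riser's top.

```bash
python3 -m pendant '[[0,0,20,0,50],[0,0,36,0,50],[0,0,38,0,50],[0,0,39,0,50],[0,0,39,0,50]]'; python3 -m pendant '[[0,0,1,0,50],[0,0,2,0,50]]';python3 -m pendant '[[0,0,1,0,50],[0,0,1,0,50]]';python3 -m pendant '[[0,0,1,0,50],[0,0,1,0,50]]'
```

```text
time_s: 2.28
position: [0.5001, 0.1448, 0.0619]
tool_rot: [0.152, 3.137, 0.0]
ft_force: [-0.6, 0.2, 0.3]
grip_width: 0.585
time_s: 2.52
position: [0.4999, 0.1447, 0.0595]
tool_rot: [0.152, 3.137, 0.0]
ft_force: [-0.3, 0.2, -0.3]
grip_width: 0.59
time_s: 2.78
position: [0.4997, 0.1447, 0.0582]
tool_rot: [-0.152, -3.138, 0.0]
ft_force: [0.4, -1.0, -0.6]
grip_width: 0.586
time_s: 3.02
position: [0.4997, 0.1447, 0.0572]
tool_rot: [-0.152, -3.138, 0.0]
ft_force: [-0.2, -0.4, -0.7]
grip_width: 0.584
```

```bash
for i in 1; do python3 -m pendant '[[0,0,1,0,50],[0,0,1,0,50]]';python3 -m pendant '[[0,0,1,0,50],[0,0,1,0,50]]'; done
```

```text
time_s: 3.28
position: [0.4998, 0.1448, 0.057]
tool_rot: [0.152, 3.137, 0.0]
ft_force: [-1.8, -0.4, 5.6]
grip_width: 0.583
time_s: 3.52
position: [0.4998, 0.1447, 0.057]
tool_rot: [0.152, 3.137, 0.001]
ft_force: [-4.7, -1.2, 13.1]
grip_width: 0.581
```

Contact is at TCP z = 0.057. I'll lift about 4 mm from the commanded pose, which puts the tips about 2.5 mm above the riser, and push the first stretch.

```bash
python3 -m pendant '[[0,0,-4,0,50],[0,0,-4,0,50],[-10,0,-4,0,50],[-17,0,-4,0,50],[-23,0,-4,0,50],[-29,0,-4,0,50],[-35,0,-4,0,50],[-41,0,-4,0,50],[-47,0,-4,0,50],[-53,0,-4,0,50],[-59,0,-4,0,50],[-65,0,-4,0,50],[-71,0,-4,0,50],[-77,0,-4,0,50],[-80,0,-4,0,50],[-80,0,-4,0,50]]'
python3 - <<'E'
from h import *
plan(45,143,.0595)
im,d=snap("top","pics/t2.png");snap("side","pics/s2.png")
cv2.imwrite("pics/t2c.png",cv2.resize(im[120:300,170:430,::-1],None,fx=3,fy=3,interpolation=cv2.INTER_CUBIC))
E
```

```text
time_s: 5.52
position: [0.5796, 0.137, 0.0593]
tool_rot: [0.152, 3.138, 0.0]
ft_force: [-0.1, -0.4, -0.2]
grip_width: 0.584
t 5.525 pos [0.5796 0.137  0.0593] riser [-19.3 143.2] z down [ 0.  0. -1.] q6 0.32899979015478664 F [-0.06 -0.44 -0.2 ] w 0.5843145789112463
shift mm [-64.3  -0.2  -0.2] turn options [np.float64(3.142), np.float64(-0.0)]
```

View pics/t2c.png

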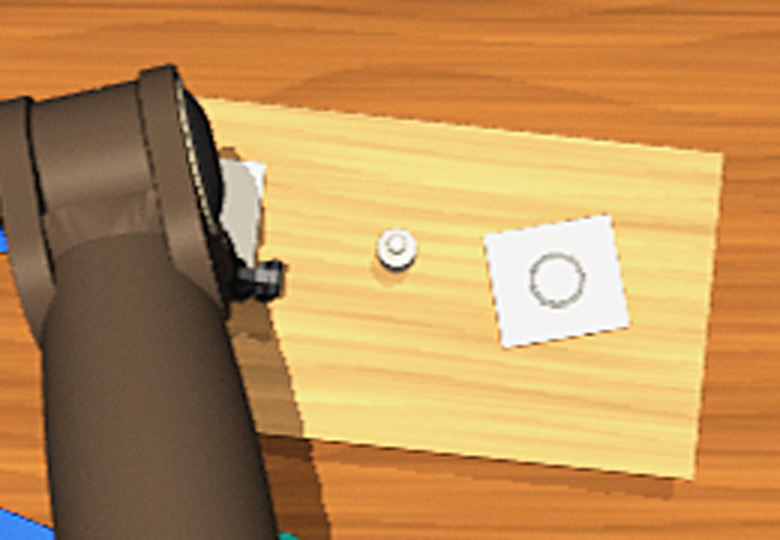

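The card's right side, around (262,170–250), now runs parallel to the riser's ends, so it has squared up. The dish card and dropper have not moved. I continue to just short of the target, then back off to measure.

```bash
python3 -m pendant '[[-4,0,0,0,50],[-10,0,0,0,50],[-16,0,0,0,50],[-22,0,0,0,50],[-28,0,0,0,50],[-34,0,0,0,50],[-40,0,0,0,50],[-46,0,0,0,50],[-52,0,0,0,50],[-58,0,0,0,50],[-62,0,0,0,50],[-65,0,0,0,50],[-65,0,0,0,50],[-65,0,0,0,50]]'
python3 - <<'E'
from h import *
plan(59,143,.0595)
E
python3 -m pendant '[[15,0,0,0,50],[40,0,-20,0,50],[60,0,-70,0,50],[100,0,-120,0,50],[140,0,-130,0,50],[190,0,-130,0,50],[240,0,-130,0,50],[280,0,-130,0,50],[280,0,-130,0,50]]'
python3 - <<'E'
from h import *
plan(34,143,.0595)
im,d=snap("top","pics/t3.png");im2,_=snap("side","pics/s3.png")
cv2.imwrite("pics/t3c.png",cv2.resize(im[120:300,170:430,::-1],None,fx=3,fy=3,interpolation=cv2.INTER_CUBIC))
E
```

```text
time_s: 7.38
position: [0.644, 0.1307, 0.0593]
tool_rot: [-0.152, -3.138, 0.0]
ft_force: [0.3, 0.1, -0.4]
grip_width: 0.587
t 7.375 pos [0.644  0.1307 0.0593] riser [ 45.4 143.1] z down [-0. -0. -1.] q6 0.2970377945508507 F [ 0.34  0.11 -0.42] w 0.586756361126078
shift mm [-13.6  -0.1  -0.2] turn options [np.float64(-3.142), np.float64(0.0)]
time_s: 8.5
position: [0.3632, 0.1577, 0.1899]
tool_rot: [0.149, 3.137, 0.001]
ft_force: [1.2, -0.3, -0.3]
grip_width: 0.585
t 8.5 pos [0.3632 0.1577 0.1899] riser [-236.7  142.9] z down [ 0.001  0.001 -1.   ] q6 0.5044717298137854 F [ 1.24 -0.28 -0.27] w 0.5845377788917656
shift mm [-270.6   -0.5  130.7] turn options [np.float64(-3.14), np.float64(0.002)]
```

View pics/t3c.png

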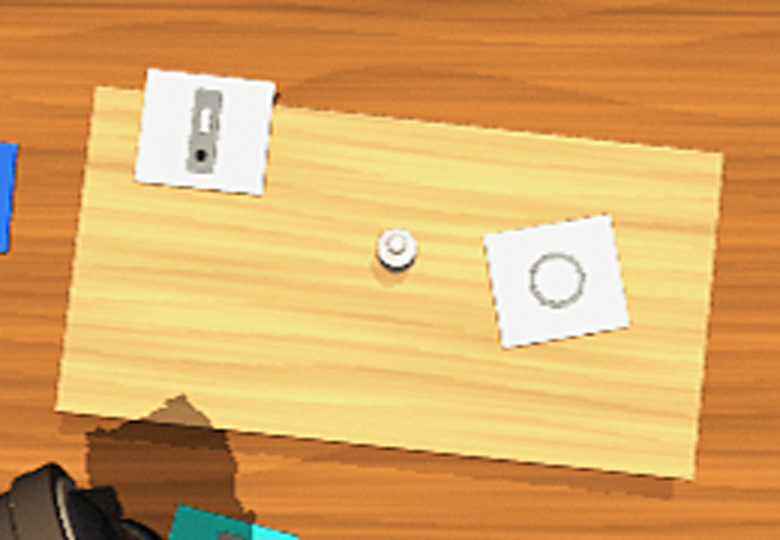

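The card lies square at crop (205,130), sticking out a little over the far edge. I measure by how much.

```bash
cat >> h.py <<'E'
def check(f,sel):
    im=cv2.imread(f)[:,:,::-1].copy()
    for r in cards(im,sel=sel):
        b=cv2.boxPoints(r)/1000;q=np.array([w2r(p) for p in b]);q=q[np.argsort(q[:,0])]
        a=q[2:][np.argsort(q[2:,1])];ang=np.degrees(np.arctan2(-(a[1,0]-a[0,0]),a[1,1]-a[0,1]))
        print("size",np.round(r[1],1),"centre riser",w2r(np.array(r[0])/1000).round(1),"overhang",(q[2:,0].mean()-130).round(1),"yaw rel deg",ang.round(2))
E
python3 -c "
from h import *
check('pics/t3.png',((238,164),(355,213)))"
```

```text
size [101.4  89.6] centre riser [101.2 157.7] overhang 16.0 yaw rel deg 0.14
size [ 89.4 101. ] centre riser [  13.8 -128.8] overhang -73.2 yaw rel deg 15.75
```

Overhang is 16.0 mm at TCP riser-x 45.4, with yaw error 0.1°. That leaves 14 mm to go. I come down behind the card again, shifted +14 mm in y to centre on it, and push to riser-x 59.4.

```bash
python3 -m pendant '[[-50,14,0,0,50],[-100,14,0,0,50],[-150,14,0,0,50],[-200,14,10,0,50],[-240,14,40,0,50],[-262,14,70,0,50],[-262,14,100,0,50],[-262,14,120,0,50],[-262,14,128,0,50],[-262,14,130,0,50],[-262,14,130,0,50],[-262,14,130,0,50]]'; python3 -c "
from h import *
plan(59.4,157,.0595)"
```

```text
time_s: 10.1
position: [0.6282, 0.1465, 0.0604]
tool_rot: [0.152, 3.136, 0.001]
ft_force: [0.3, 0.0, 0.5]
grip_width: 0.583
t 10.1 pos [0.6282 0.1465 0.0604] riser [ 28.1 157.4] z down [ 0.002  0.    -1.   ] q6 0.3259488592596774 F [0.29 0.01 0.46] w 0.5830598104985821
shift mm [-31.3  -0.4   0.9] turn options [np.float64(-3.142), np.float64(0.0)]
```

```bash
python3 -m pendant '[[-6,0,1,0,50],[-11,0,1,0,50],[-15,0,1,0,50],[-19,0,1,0,50],[-23,0,1,0,50],[-27,0,1,0,50],[-30,0,1,0,50],[-31,0,1,0,50],[-31,0,1,0,50],[-31,0,1,0,50]]'; python3 -c "
from h import *
plan(59.4,157,.0595)"
python3 -m pendant '[[15,0,0,0,50],[40,0,-20,0,50],[60,0,-70,0,50],[100,0,-120,0,50],[140,0,-130,0,50],[190,0,-130,0,50],[240,0,-130,0,50],[290,0,-130,0,50],[290,0,-130,0,50]]'
python3 - <<'E'
from h import *
im,d=snap("top","pics/t4.png");im2,_=snap("side","pics/s4.png")
check('pics/t4.png',((240,157),(355,213)))
cv2.imwrite("pics/s4c.png",cv2.resize(im2[130:340,230:470,::-1],None,fx=2.7,fy=2.7,interpolation=cv2.INTER_CUBIC))
(r,c),W=riser(im,d);print(r);print("dropper",W[203,302],"card z",W[150:165,228:232,2].mean())
E
```

```text
time_s: 11.35
position: [0.6584, 0.1434, 0.0583]
tool_rot: [0.152, 3.138, 0.0]
ft_force: [-0.3, -0.5, -0.5]
grip_width: 0.585
t 11.35 pos [0.6584 0.1434 0.0583] riser [ 58.5 157.2] z down [ 0.  0. -1.] q6 0.31123342625778233 F [-0.28 -0.51 -0.46] w 0.584943597212954
shift mm [-0.9 -0.2 -1.2] turn options [np.float64(-3.142), np.float64(0.0)]
time_s: 12.48
position: [0.3671, 0.1713, 0.1889]
tool_rot: [0.149, 3.137, 0.001]
ft_force: [1.0, 0.5, 0.3]
grip_width: 0.586
size [101.2  89.7] centre riser [113.9 157.5] overhang 28.7 yaw rel deg -0.16
size [ 89.4 101. ] centre riser [  13.8 -128.8] overhang -73.2 yaw rel deg 15.75
((599.9312133789062, -8.8516845703125), (498.90301513671875, 289.98095703125), 84.42363739013672)
dropper [ 0.60058726 -0.01263681  0.1206928 ] card z 0.06536965671979529
```

View pics/s4c.png

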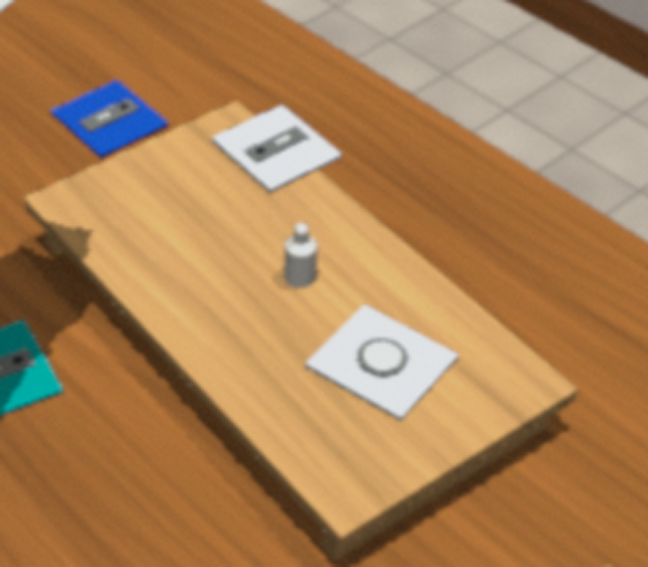

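The side crop shows the card flat and square over the far edge at (277,147), with the dropper and dish card unmoved and the hand clear. The overhang of 28.7 mm is within tolerance, so I hand in.

```bash
python3 -c "
from plant import manip
print(manip.sign_off(), manip.state()['time_s'])"
```

```text
the job is handed in; nothing more can be done
the job is handed in; nothing more can be done
```

I pushed the test card with two spread fingertips behind its trailing edge, which also squared it. I measured once with the hand backed off, pushed the last 13–14 mm, then withdrew the hand and handed the job in shortly after 12.5 s.

- **Overhang:** 28.7 mm by the card's outline; the riser and card together measured about 30 mm beyond the riser's 260 mm. Both are inside 22 to 38 mm.
- **Card position:** yaw error was about 0.2°. Its top was at 65.4 mm, where 66 mm is expected, so it lies flat.
- **Other objects:** the dish card measured the same before and after the last push, and the dropper was within 1 mm of its start. I did not re-measure the jar or carton; the hand's pushes stayed well clear of both.
- **Anything off:** no check failed. The two overhang figures differ by about 1.3 mm, which is within the camera calibration.

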